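# Index the mitre box one hole to the left by its pull ring

## Robot

A 6-joint arm with a two-finger parallel gripper is mounted at the origin on a cart in front of the work surface, level with it; the furniture and walls round the work are solid. World frame = base frame: x ahead of the robot, y to its left, z up, the work surface at z = 0. Lengths are in m, angles in degrees, forces in N, time in s.
With the tool pointing down it reaches from about 0.375 to 0.9 m from the base axis. Payload 3.1 kg.
Tool frame: the origin (TCP) lies at the very end of the fingers, on their centre line; the grasp point (between the pads) lies 19 mm behind it; z points along the fingers, y is the line along which they close (so a half turn about z gives the same grasp; the last joint's range is limited). The gripper opens to 87 mm and grips with 3 to 60 N. Pads are 19 mm wide; open, the fingers measure 117 mm over their backs; the gripper's body (75 mm by 190 mm) begins 51 mm behind the grasp point.
Start: joints at [-74.857, 30.224, 82.088, -0, 67.689, -10.227], TCP at [0.268, -0.565, 0.223] pointing down, gripper open.
Joint ranges: [-176.69, 176.69], [-43.24, 126.21], [12.49, 139.97], [-82, 262], [0, 151.66], [-163.58, 163.58]. Speed limits (degrees/s): [159.86, 159.86, 180, 180, 180, 180].

## Interface

Orientations are given as a 3x3 rotation matrix whose columns are the frame's x, y, z axes.
In Python, from rig import bot, imaging gives the robot as it stands.
- The arm moves only by the tool drive_tool, never from a script. Its argument "deltas" is text: rows parted by semicolons, each of 5 numbers parted by spaces: the finger opening in mm, from 0 to 87, then the shift along the world's x, y, z in mm, then the turn about the world's z in rad. In form: jaw dx dy dz twist; .... A call has 1 to 12 rows; each row is the pose to reach, as a shift and turn from the pose commanded when the call began; what a row does not reach only later rows make up. A row lasts 1/10 s, in which the tool goes at most 50 mm and 8.59 degrees, less where a joint would pass 70% of its speed; a pose out of reach is approached as far as the arm can. A call with a gripper value outside its range is refused whole. The fingers move at their own pace and stop on an object; the grip force is fixed at half the most. Time passes only in rows, so rows that repeat a pose let the fingers close. It gives the time, the measured TCP pose, the force, the opening and the grip force at its end, in the units of the state.
- bot.read_state(): the state, without advancing time (a new reading comes with each control period).
- imaging.capture(name): name is "scene" or "top"; returns the picture (384x512x3 uint8, red, green, blue); there is no depth.
- imaging.camera_model(name): a dict with "fx", "fy", "cx", "cy" (pixels), "T" (4x4, takes a point from camera to world coordinates). Camera axes: x right, y down, z forward; pixel columns grow to the right and rows downward; lengths in m; the calibration is good to about 2 mm. A picture is of the moment at which its call begins. camera_model takes no time and is no camera call.
- bot.hand_in(): hands the job in; it is judged then, once.
The state is a dict: "time_s": time; "joint_positions": joint angles; "qvel": joint speeds; "tau": joint torques, N m; "position": TCP position; "tcp_rot": TCP orientation; "force": force on the tool from outside, world axes, zero at the start; "moment": the same for the moment, N m; "opening": opening from 0.0 (shut) to 1.0 (fully open); "grasp_force": force on a finger pad.
Only numpy, scipy, OpenCV 4.12 (cv2) and the standard library are available. Lean on these libraries where they do the work, as an engineer would, in place of code of your own. Each camera call takes 0.05 s, during which the arm holds its last target. There are 200 camera calls.

## Task

The mitre box is locked square and the next cut is the first angle to the left. Hook a fingertip through and under the pull ring at the front of its swing arm - do not pinch or grip the ring - gently lift the spring pin clear of its hole, swing the arm one hole to the left (the robot's left) and no farther, and let go so that the pin drops fully home in that hole and locks the arm. Leave the stick on the bed and everything else on the table where it is.

Things in the scene. Friction and masses are not known exactly. Their poses are not given: they have to be found in the camera images.
- mitre_box: Mitre box, fixed: grey cast base 280 mm wide (y) with a fan-shaped front apron, pale wooden bed 274 x 62 mm (top 50 mm up), aluminium fence behind it (top 88 mm up), a swing arm passing under the bed. Origin: on the arm's upright pivot axis at table level. x points from the front (apron, ring) to the fence, y left, z up. Apron reaches 175 mm in front of the origin, base 45 mm behind.
- middle_hole (a point): Mouth of the middle hole of the index plate (steel, top 25 mm up, on the apron), where the pin starts. The plate has five 10 mm holes on an arc of radius 150 mm about the pivot axis, 15 degrees (39 mm) apart: two to the left of this one, two to the right. Axes as the mitre box.
- next_hole (a point): Mouth of the next hole to the left, where the pin must go: 39 mm from the middle hole, 25 mm above the table.
- saw_arm (a joint): Swing arm's angle about the pivot (rad): 0 = square, along the box's -x; positive = front end to the left (box's +y). Holes at -0.524, -0.262, 0, 0.262, 0.524; a seated pin leaves about 0.01 of play. With the pin lifted it turns at 1 N at the ring and stays where left. Arm's top is 38 mm up; slotted saw posts 22 mm wide, 120 mm high stand on it, the front one 85 mm from the pivot.
- index_pin (a joint): Height of the pin above its seat (m): 0 = home in a hole, 0.010 = round nose just clear of the plate, 0.024 = top stop. It slides upright in a housing on the arm, 150 mm from the pivot. A spring presses it down, 6 N (bottom) to 12 N (top). Let down between holes it rests on the plate (about 0.010) and slides there if the arm is pushed on (3 N at the ring); over a hole it snaps in and stops the arm.
- pull_ring (a point): Centre of the opening of the pull ring, a rigid 6 mm wire stirrup fixed on the pin: opening 50 mm wide (point's y), 40 mm high. Pin home: 98 mm above the table, 135 mm from the pivot axis. Axes are the arm's: x level, from the ring towards the pivot; z up. The ring leans 40 degrees back from upright, top towards +x: a fingertip pointing along +x and 35 to 55 degrees down enters it.
- ring_bar (a point): Middle of the underside of the pull ring's top bar, under which the fingertip hooks: 13 mm along x and 15 mm above the opening's centre. Axes as pull_ring. The ring's bottom bar lies as far on the other side of the centre, above a round housing 23 mm across, 66 mm high. Beyond the ring it is free down to the arm for 45 mm, then comes the front saw post.
- pencil_stick: Bystander, loose: yellow flat stick 10 x 160 x 6 mm lying on the bed along the fence. Origin: centre of its underside.
- back_saw: Bystander, loose: back saw with a brass spine and a wooden handle, 62 x 375 x 22 mm, lying flat on the table to the left in front of the box, handle to the left. Origin: middle of the blade, at the table.
- wood_offcut: Bystander, loose: pale wood offcut 29 x 76 x 12 mm. Origin: centre of its underside.
- cut_wedge: Bystander, loose: brown wooden wedge 36 x 100 x 30 mm. Origin: centre of its underside.
- chalk_0: Bystander, loose: white tailor's chalk 38 x 46 x 8 mm. Origin: centre of its underside.
- spool_3: Bystander, loose: standing thread spool, 38 mm across, 50 mm high. Origin: centre of its underside.
- pattern_weight_0: Bystander, loose: black pattern weight, 72 mm across, 52 mm high. Origin: centre of its underside.

How it is judged:
By the outcome, as a careful person would: the job done as asked, in the order asked, and still so for the second after the job is handed in, with the robot touching nothing.
It also fails if it takes over 43 s, if anything falls off the work surface, if the arm or the gripper's body presses on something with over 40 N, if the wrist force passes 120 N, or if a joint passes its speed limit or range.

## Working session

There is one attempt and no reset: what is moved stays moved. The work goes in short steps, Python scripts to look and compute and a tool call to move; the robot and the scene stay as the last step left them, time stands still between calls to the robot, and variables do not carry over. Pictures are saved under pics/ and viewed, at most 10 in all, crops included, and the job is handed in when it is done.

Besides the shell and the picture viewer there is one more tool, called after "Call:" as name(argument=value, ...), one argument or row to a line, values as JSON. drive_tool: Moves the arm, as the interface text tells. Its arguments: {"type":"object","properties":{"deltas":{"type":"string"}},"required":["deltas"]}

```bash
mkdir -p pics
python3 - <<'E'
from rig import bot, imaging
import cv2,numpy as np
for n in("scene","top"):
    im=imaging.capture(n); cv2.imwrite(f"pics/{n}0.png",im[:,:,::-1])
    m=imaging.camera_model(n); print(n,m["fx"],m["fy"],m["cx"],m["cy"]); print(np.round(m["T"],4))
s=bot.read_state(); print(s)
E
```

```text
scene 361.68150464528384 361.68150464528384 259.53957121266245 194.88036562356618
[[-0.8342 -0.3088  0.4568  0.0734]
 [-0.5512  0.4908 -0.6748  0.7432]
 [-0.0158 -0.8147 -0.5796  0.6843]
 [ 0.      0.      0.      1.    ]]
top 371.6812262427531 371.6812262427531 257.71667380143185 195.45844207373864
[[ 0.0036 -0.9803  0.1976  0.298 ]
 [-1.     -0.0025  0.0057  0.0539]
 [-0.0051 -0.1976 -0.9803  1.0999]
 [ 0.      0.      0.      1.    ]]
{'time_s': 0.1, 'joint_positions': array([-7.48569095e+01,  3.02742544e+01,  8.21483322e+01,  1.91103423e-03,
        6.76875058e+01, -1.02285700e+01]), 'qvel': array([ 0.12628918, -0.14672462, -0.19339173, -0.03292148, -0.03368669,
       -0.07791705]), 'tau': array([-6.03011958e-04, -4.40987420e+01, -1.77150661e+01,  6.35481323e-02,
        5.34013531e-02, -5.27330030e-05]), 'position': array([ 0.26765777, -0.56407765,  0.22166683]), 'tcp_rot': array([[ 9.03552868e-01,  4.28476361e-01, -4.72162344e-04],
       [ 4.28476460e-01, -9.03551024e-01,  1.86281330e-03],
       [ 3.71548696e-04, -1.88546075e-03, -9.99998153e-01]]), 'force': array([0.06312811, 1.54398702, 0.23028991]), 'moment': array([0.05892612, 0.02087751, 0.00813276]), 'grasp_force': 0.0, 'opening': 1.0033479477234297}
```

View pics/scene0.png

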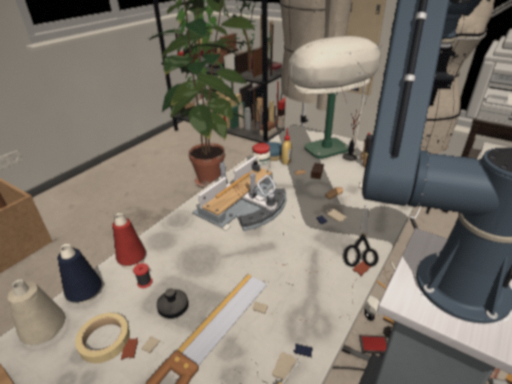

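View pics/top0.png

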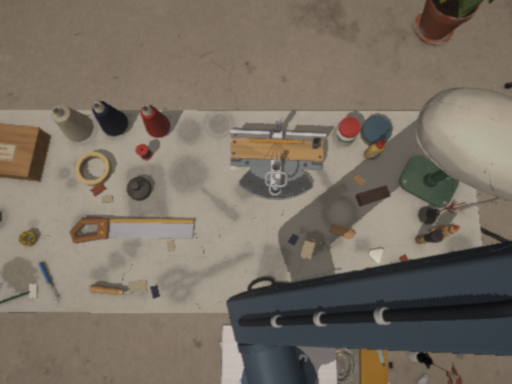

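The scene view shows the box at about (240,195), with the ring near (265,185). The top view shows the box centred at about (278,150), with the ring near (275,178). The arm covers only the bottom right of the top view. I'll enlarge the box in both views.

Run:
```python
import cv2,numpy as np
a=cv2.imread("pics/top0.png")[115:205,215:340]; b=cv2.imread("pics/scene0.png")[145:235,185:310]
z=lambda i:cv2.resize(i,None,fx=6.4,fy=6.4,interpolation=cv2.INTER_CUBIC)
cv2.imwrite("pics/topc.png",z(a)); cv2.imwrite("pics/scenec.png",z(b))
```

```text
(no output)
```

View pics/topc.png

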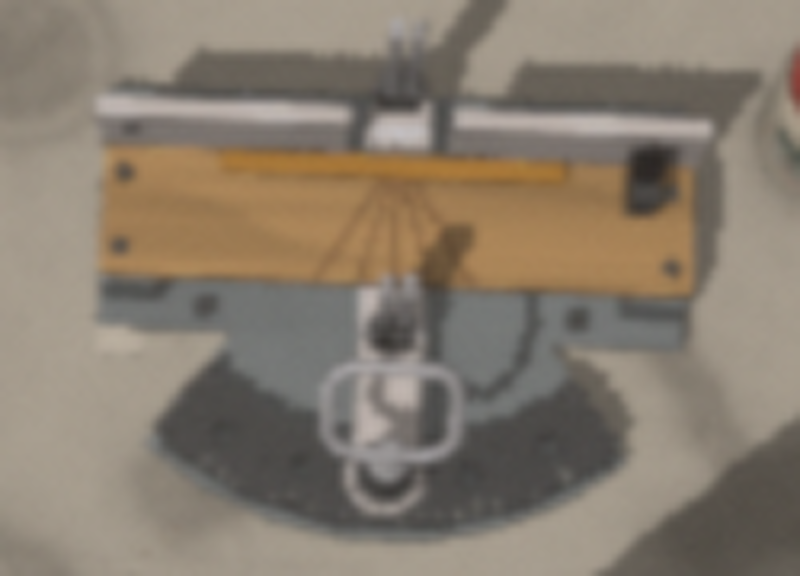

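View pics/scenec.png

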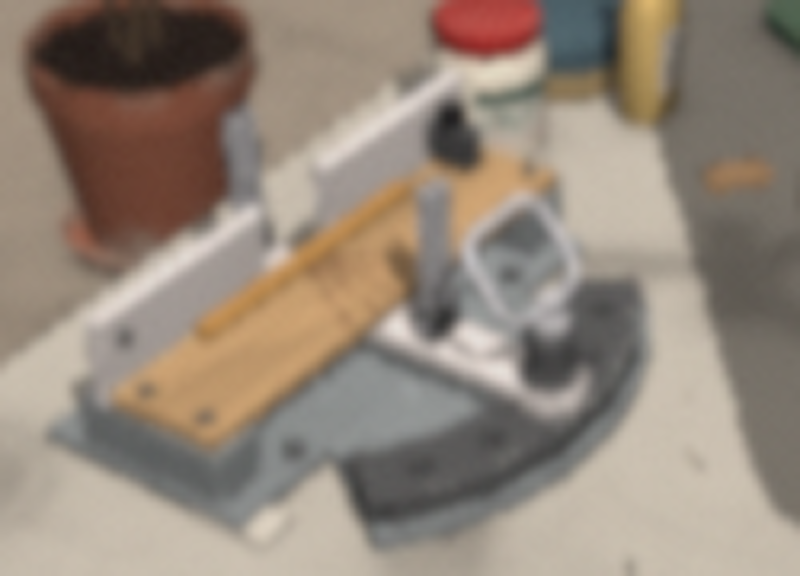

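```bash
cat > h.py <<'E'
import numpy as np
from rig import bot, imaging
def ray(n,u,v):
    m=imaging.camera_model(n);T=np.array(m["T"])
    return T[:3,3],T[:3,:3]@np.array([(u-m["cx"])/m["fx"],(v-m["cy"])/m["fy"],1])
def atz(n,u,v,z):
    o,d=ray(n,u,v); return o+d*(z-o[2])/d[2]
def tri(p,q):
    (a,d),(b,e)=ray("top",*p),ray("scene",*q)
    s=np.linalg.lstsq(np.c_[d,-e],b-a,rcond=None)[0]; x,y=a+d*s[0],b+e*s[1]
    return (x+y)/2,np.linalg.norm(x-y)
def proj(n,p):
    m=imaging.camera_model(n);T=np.array(m["T"]);c=T[:3,:3].T@(np.array(p)-T[:3,3])
    return m["fx"]*c[0]/c[2]+m["cx"],m["fy"]*c[1]/c[2]+m["cy"]
E
python3 - <<'E'
from h import *
np.set_printoptions(precision=4,suppress=True)
t=lambda u,v:(215+(u+.5)/6.4-.5,115+(v+.5)/6.4-.5)
s=lambda u,v:(185+(u+.5)/6.4-.5,145+(v+.5)/6.4-.5)
for k,p in dict(FL=(100,272),FR=(693,297),BL=(104,147)).items(): print(k,atz("top",*t(*p),.05))
print("scene FL",atz("scene",*s(205,440),.05),"BL",atz("scene",*s(108,395),.05))
print("ring c",tri(t(392,412),s(523,257)), atz("top",*t(392,412),.098), atz("scene",*s(523,257),.098))
print("bar top",atz("top",*t(392,370),.115),"bot",atz("top",*t(392,455),.081))
print("housing",atz("top",*t(385,470),.066))
print(np.round(bot.read_state()["joint_positions"],2))
E
```

```text
FL [0.6247 0.1414 0.05  ]
FR [ 0.6133 -0.1307  0.05  ]
BL [0.6852 0.1407 0.05  ]
scene FL [0.6266 0.1447 0.05  ] BL [0.6848 0.1426 0.05  ]
ring c (array([0.5461, 0.0096, 0.0995]), np.float64(0.0007186664149158913)) [0.5468 0.0097 0.098 ] [0.5469 0.0077 0.098 ]
bar top [0.561  0.0103 0.115 ] bot [0.5316 0.009  0.081 ]
housing [0.5281 0.0115 0.066 ]
[-74.86  30.27  82.15   0.    67.69 -10.23]
```

Call:
drive_tool(
  deltas="0 15 47 8 -0.1; 0 30 94 16 -0.2; 0 45 141 24 -0.3; 0 60 188 32 -0.4; 0 75 235 40 -0.485; 0 90 282 48 -0.485; 0 105 329 56 -0.485; 0 120 376 64 -0.485; 0 135 423 72 -0.485; 0 150 470 80 -0.485; 0 165 517 88 -0.485; 0 180 564 96 -0.485",
)

```text
time_s: 1.3
position: [0.4477, 0.0014, 0.3188]
tcp_rot: [[0.999, -0.042, -0.0], [-0.042, -0.999, -0.0], [-0.0, 0.0, -1.0]]
force: [0.8, -0.5, -0.5]
opening: 0.027
grasp_force: 0.0
```

Run:
```python
from h import *
s=bot.read_state()
print(s["time_s"],s["joint_positions"].round(2),s["position"].round(4));print(s["tcp_rot"].round(3))
```

```text
1.3 [-1.417e+01  9.470e+00  9.859e+01 -1.000e-02  7.194e+01  7.825e+01] [0.4477 0.0014 0.3188]
[[ 0.999 -0.042 -0.   ]
 [-0.042 -0.999 -0.   ]
 [-0.     0.    -1.   ]]
```

Call:
drive_tool(
  deltas="0 0 0 50 0; 0 0 0 100 0; 0 0 0 150 0; 0 0 0 200 0; 0 0 0 250 0; 0 0 0 300 0; 0 0 0 350 0; 0 0 0 400 0; 0 0 0 450 0; 0 0 0 500 0; 0 0 0 550 0; 0 0 0 600 0",
)

```text
time_s: 2.5
position: [0.4422, -0.0017, 0.8388]
tcp_rot: [[0.999, -0.042, 0.032], [-0.042, -0.999, -0.006], [0.032, 0.005, -0.999]]
force: [-0.0, -1.7, -0.4]
opening: 0.005
grasp_force: 0.0
```

Run:
```python
from h import *
s=bot.read_state()
print(s["time_s"],s["joint_positions"].round(2),s["position"].round(4));print(s["tcp_rot"].round(3))
```

```text
2.5 [-14.84  13.82  12.83   0.23 151.51  77.79] [ 0.4422 -0.0017  0.8388]
[[ 0.999 -0.042  0.032]
 [-0.042 -0.999 -0.006]
 [ 0.032  0.005 -0.999]]
```

Call:
drive_tool(
  deltas="0 100 0 0 0; 0 150 0 0 0; 0 200 0 0 0; 0 300 0 0 0; 0 400 0 0 0; 0 500 0 0 0; 0 600 0 0 0; 0 600 0 0 0; 0 600 0 0 0; 0 600 0 0 0",
)

```text
time_s: 3.5
position: [0.6339, -0.0006, 0.7218]
tcp_rot: [[0.997, -0.042, 0.06], [-0.042, -0.999, -0.009], [0.06, 0.006, -0.998]]
force: [-0.7, 1.1, 1.3]
opening: 0.005
grasp_force: 0.0
```

Run:
```python
from h import *
s=bot.read_state()
print(s["time_s"],s["joint_positions"].round(2),s["position"].round(4));print(s["tcp_rot"].round(3))
```

```text
3.5 [-10.21  27.09  12.51   0.19 136.92  82.33] [ 6.339e-01 -6.000e-04  7.218e-01]
[[ 0.997 -0.042  0.06 ]
 [-0.042 -0.999 -0.009]
 [ 0.06   0.006 -0.998]]
```

Call:
drive_tool(
  deltas="0 -50 0 -50 0; 0 -50 0 -100 0; 0 -50 0 -150 0; 0 -50 0 -150 0; 0 -50 0 -150 0",
)

```text
time_s: 4.0
position: [0.5785, 0.0001, 0.5653]
tcp_rot: [[0.998, -0.042, 0.042], [-0.042, -0.999, -0.005], [0.043, 0.003, -0.999]]
force: [-0.4, 0.6, -0.8]
opening: 0.004
grasp_force: 0.0
```

Run:
```python
from h import *
s=bot.read_state()
print(s["time_s"],s["joint_positions"].round(2),s["position"].round(4));print(s["tcp_rot"].round(3))
```

```text
4.0 [-11.15  14.52  55.44   0.19 107.6   81.32] [5.785e-01 1.000e-04 5.653e-01]
[[ 0.998 -0.042  0.042]
 [-0.042 -0.999 -0.005]
 [ 0.043  0.003 -0.999]]
```

Call:
drive_tool(
  deltas="0 -40 0 50 0; 0 -80 0 100 0; 0 -120 0 150 0; 0 -150 0 200 0; 0 -170 0 250 0; 0 -1500 0 3000 0; 0 -1500 0 3000 0; 0 -1500 0 3000 0; 0 -1500 0 3000 0; 0 -1500 0 3000 0; 0 -1500 0 3000 0",
)

```text
time_s: 5.1
position: [0.3013, 0.0005, 0.8778]
tcp_rot: [[0.994, -0.043, 0.104], [-0.041, -0.999, -0.026], [0.105, 0.022, -0.994]]
force: [-0.3, -0.1, -0.1]
opening: 0.006
grasp_force: 0.0
```

```bash
cat > st.py <<'E'
from h import *
s=bot.read_state();r=s["tcp_rot"]
print(s["time_s"],s["joint_positions"].round(2),s["position"].round(4),"z",r[:,2].round(3),"y",r[:,1].round(3),"down",np.degrees(np.arctan2(-r[2,2],r[0,2])).round(1))
E
python3 st.py
```

```text
5.1 [-22.51  -0.79  23.02   1.91 151.66  71.64] [3.013e-01 5.000e-04 8.778e-01] z [ 0.104 -0.026 -0.994] y [-0.043 -0.999  0.022] down 84.0
```

Call:
drive_tool(
  deltas="0 -150 0 300 0",
)

```text
time_s: 5.2
position: [0.2826, 0.0006, 0.8843]
tcp_rot: [[0.991, -0.044, 0.127], [-0.04, -0.999, -0.036], [0.128, 0.031, -0.991]]
force: [0.3, -0.0, 0.6]
opening: 0.005
grasp_force: 0.0
```

Call:
drive_tool(
  deltas="0 -150 0 300 0",
)

```text
time_s: 5.3
position: [0.2639, 0.0018, 0.8923]
tcp_rot: [[0.987, -0.046, 0.156], [-0.039, -0.998, -0.051], [0.158, 0.044, -0.986]]
force: [0.2, -0.1, 0.2]
opening: 0.003
grasp_force: 0.0
```

```bash
python3 st.py
```

```text
5.3 [-26.17  -4.75  23.69   2.77 151.66  68.83] [0.2639 0.0018 0.8923] z [ 0.156 -0.051 -0.986] y [-0.046 -0.998  0.044] down 81.0
```

Call:
drive_tool(
  deltas="0 -90 44 300 -0.14",
)

```text
time_s: 5.4
position: [0.2533, 0.0084, 0.9014]
tcp_rot: [[0.965, -0.193, 0.177], [-0.181, -0.98, -0.086], [0.19, 0.051, -0.98]]
force: [0.4, -0.0, -1.0]
opening: 0.005
grasp_force: 0.0
```

Call:
drive_tool(
  deltas="0 -90 44 300 -0.14",
)

```text
time_s: 5.5
position: [0.2436, 0.0147, 0.9094]
tcp_rot: [[0.924, -0.331, 0.192], [-0.312, -0.942, -0.123], [0.221, 0.054, -0.974]]
force: [-0.3, -0.6, -0.7]
opening: 0.005
grasp_force: 0.0
```

Call:
drive_tool(
  deltas="0 -90 44 300 -0.13",
)

```text
time_s: 5.6
position: [0.2335, 0.0197, 0.9167]
tcp_rot: [[0.87, -0.449, 0.202], [-0.423, -0.892, -0.16], [0.252, 0.053, -0.966]]
force: [-0.4, -0.8, -0.6]
opening: 0.003
grasp_force: 0.0
```

Call:
drive_tool(
  deltas="0 -90 44 300 0",
)

```text
time_s: 5.7
position: [0.2242, 0.0253, 0.9246]
tcp_rot: [[0.866, -0.445, 0.228], [-0.414, -0.894, -0.173], [0.281, 0.056, -0.958]]
force: [0.0, 1.0, 1.0]
opening: 0.005
grasp_force: 0.0
```

Call:
drive_tool(
  deltas="0 -90 44 300 0",
)

```text
time_s: 5.8
position: [0.2144, 0.0306, 0.9331]
tcp_rot: [[0.859, -0.444, 0.256], [-0.406, -0.894, -0.188], [0.312, 0.058, -0.948]]
force: [-0.3, -0.0, 0.6]
opening: 0.007
grasp_force: 0.0
```

```bash
python3 st.py
```

```text
5.8 [-10.25  -6.38  16.91 -17.15 151.66  89.26] [0.2144 0.0306 0.9331] z [ 0.256 -0.188 -0.948] y [-0.444 -0.894  0.058] down 74.9
```

Call:
drive_tool(
  deltas="0 -90 44 300 0",
)

```text
time_s: 5.9
position: [0.2047, 0.036, 0.9418]
tcp_rot: [[0.85, -0.446, 0.282], [-0.401, -0.893, -0.204], [0.343, 0.06, -0.938]]
force: [0.2, 0.8, 0.6]
opening: 0.005
grasp_force: 0.0
```

Call:
drive_tool(
  deltas="0 -90 44 300 0",
)

```text
time_s: 6.0
position: [0.1949, 0.0416, 0.9507]
tcp_rot: [[0.84, -0.447, 0.308], [-0.395, -0.892, -0.219], [0.373, 0.062, -0.926]]
force: [0.5, -1.1, 0.9]
opening: 0.005
grasp_force: 0.0
```

Call:
drive_tool(
  deltas="0 -90 44 300 0",
)

```text
time_s: 6.1
position: [0.1828, 0.0461, 0.9551]
tcp_rot: [[0.835, -0.446, 0.321], [-0.388, -0.892, -0.23], [0.389, 0.068, -0.919]]
force: [0.2, -0.0, 0.4]
opening: 0.004
grasp_force: 0.0
```

Call:
drive_tool(
  deltas="0 -90 44 300 0",
)

```text
time_s: 6.2
position: [0.1677, 0.0481, 0.9578]
tcp_rot: [[0.832, -0.444, 0.333], [-0.383, -0.893, -0.234], [0.401, 0.067, -0.913]]
force: [0.8, 0.0, 0.4]
opening: 0.006
grasp_force: 0.0
```

Call:
drive_tool(
  deltas="0 -90 44 300 0",
)

```text
time_s: 6.3
position: [0.1506, 0.0489, 0.9606]
tcp_rot: [[0.826, -0.444, 0.347], [-0.381, -0.894, -0.237], [0.415, 0.063, -0.908]]
force: [0.1, 0.5, -0.5]
opening: 0.006
grasp_force: 0.0
```

Call:
drive_tool(
  deltas="0 -90 44 300 0",
)

```text
time_s: 6.4
position: [0.1343, 0.049, 0.9627]
tcp_rot: [[0.822, -0.443, 0.358], [-0.379, -0.894, -0.238], [0.426, 0.06, -0.903]]
force: [-0.5, -0.1, -0.4]
opening: 0.001
grasp_force: 0.0
```

```bash
python3 st.py
```

```text
6.4 [ 15.15  -8.4   12.49 -42.98 151.66  88.48] [0.1343 0.049  0.9627] z [ 0.358 -0.238 -0.903] y [-0.443 -0.894  0.06 ] down 68.3
```

Call:
drive_tool(
  deltas="0 40 -10 -10 0.1; 0 80 -20 -20 0.2; 0 120 -30 -40 0.3; 0 160 -40 -60 0.4; 0 200 -49 -80 0.48; 0 245 -49 -100 0.48; 0 290 -49 -120 0.48; 0 335 -49 -140 0.48; 0 380 -49 -160 0.48; 0 425 -49 -180 0.48; 0 470 -49 -200 0.48; 0 520 -49 -220 0.48",
)

```text
time_s: 7.6
position: [0.5921, 0.0009, 0.7743]
tcp_rot: [[0.901, 0.02, 0.434], [0.046, -0.998, -0.049], [0.432, 0.064, -0.9]]
force: [-0.6, -0.5, 0.1]
opening: 0.007
grasp_force: 0.0
```

```bash
python3 st.py
```

```text
7.6 [-12.01   8.49  36.99   2.58 108.7   77.4 ] [0.5921 0.0009 0.7743] z [ 0.434 -0.049 -0.9  ] y [ 0.02  -0.998  0.064] down 64.2
```

Call:
drive_tool(
  deltas="0 500 -80 0 0",
)

```text
time_s: 7.7
position: [0.6406, -0.0061, 0.7708]
tcp_rot: [[0.904, 0.022, 0.427], [0.046, -0.998, -0.046], [0.425, 0.061, -0.903]]
force: [0.0, -1.1, 0.6]
opening: 0.004
grasp_force: 0.0
```

Call:
drive_tool(
  deltas="0 500 -80 0 0",
)

```text
time_s: 7.8
position: [0.6903, -0.0148, 0.7741]
tcp_rot: [[0.901, 0.021, 0.433], [0.046, -0.998, -0.048], [0.431, 0.063, -0.9]]
force: [1.5, -0.3, 1.6]
opening: 0.005
grasp_force: 0.0
```

Call:
drive_tool(
  deltas="0 500 -80 0 0",
)

```text
time_s: 7.9
position: [0.7329, -0.0227, 0.7638]
tcp_rot: [[0.901, 0.02, 0.433], [0.045, -0.998, -0.047], [0.431, 0.062, -0.9]]
force: [-11.7, -5.3, 22.3]
opening: 0.004
grasp_force: 0.0
```

```bash
python3 st.py
```

```text
7.9 [-11.44  25.98  12.45   2.52 115.82  78.21] [ 0.7329 -0.0227  0.7638] z [ 0.433 -0.047 -0.9  ] y [ 0.02  -0.998  0.062] down 64.3
```

Call:
drive_tool(
  deltas="0 300 -60 200 0",
)

```text
time_s: 8.0
position: [0.7554, -0.0319, 0.7434]
tcp_rot: [[0.901, 0.021, 0.434], [0.044, -0.998, -0.043], [0.432, 0.058, -0.9]]
force: [1.0, -1.4, -2.9]
opening: 0.002
grasp_force: 0.0
```

Call:
drive_tool(
  deltas="0 300 -60 200 0",
)

```text
time_s: 8.1
position: [0.769, -0.0388, 0.7529]
tcp_rot: [[0.877, 0.018, 0.479], [0.047, -0.998, -0.049], [0.477, 0.065, -0.876]]
force: [-4.4, 0.3, -0.1]
opening: 0.006
grasp_force: 0.0
```

Call:
drive_tool(
  deltas="0 300 -60 200 0",
)

```text
time_s: 8.2
position: [0.7831, -0.0453, 0.7534]
tcp_rot: [[0.861, 0.016, 0.508], [0.049, -0.998, -0.051], [0.506, 0.069, -0.86]]
force: [-0.4, 0.4, -0.4]
opening: 0.005
grasp_force: 0.0
```

```bash
python3 st.py
```

```text
8.2 [-12.89  28.11  12.49   3.87 108.83  77.35] [ 0.7831 -0.0453  0.7534] z [ 0.508 -0.051 -0.86 ] y [ 0.016 -0.998  0.069] down 59.4
```

Call:
drive_tool(
  deltas="0 300 0 200 0",
)

```text
time_s: 8.3
position: [0.7988, -0.0451, 0.7519]
tcp_rot: [[0.845, 0.013, 0.535], [0.049, -0.997, -0.054], [0.533, 0.072, -0.843]]
force: [0.2, 0.1, -0.5]
opening: 0.003
grasp_force: 0.0
```

Call:
drive_tool(
  deltas="0 300 0 200 0",
)

```text
time_s: 8.4
position: [0.8144, -0.0432, 0.7505]
tcp_rot: [[0.828, 0.013, 0.561], [0.052, -0.997, -0.054], [0.559, 0.074, -0.826]]
force: [0.1, 0.2, 0.0]
opening: 0.006
grasp_force: 0.0
```

Call:
drive_tool(
  deltas="0 300 0 200 0",
)

```text
time_s: 8.5
position: [0.8298, -0.0419, 0.7492]
tcp_rot: [[0.81, 0.011, 0.586], [0.054, -0.997, -0.055], [0.584, 0.076, -0.808]]
force: [-0.0, -0.3, 0.2]
opening: 0.004
grasp_force: 0.0
```

Call:
drive_tool(
  deltas="0 300 0 200 0",
)

```text
time_s: 8.6
position: [0.845, -0.0408, 0.7481]
tcp_rot: [[0.791, 0.01, 0.611], [0.056, -0.997, -0.056], [0.609, 0.078, -0.789]]
force: [0.6, 0.1, 0.6]
opening: 0.002
grasp_force: 0.0
```

Call:
drive_tool(
  deltas="0 300 0 200 0",
)

```text
time_s: 8.7
position: [0.8599, -0.0398, 0.7473]
tcp_rot: [[0.772, 0.008, 0.636], [0.057, -0.997, -0.057], [0.633, 0.081, -0.77]]
force: [0.8, -0.3, 0.2]
opening: 0.004
grasp_force: 0.0
```

```bash
python3 st.py
```

```text
8.7 [-11.52  31.13  12.49   4.1   96.88  78.31] [ 0.8599 -0.0398  0.7473] z [ 0.636 -0.057 -0.77 ] y [ 0.008 -0.997  0.081] down 50.5
```

Call:
drive_tool(
  deltas="0 300 0 200 0",
)

```text
time_s: 8.8
position: [0.8744, -0.039, 0.7467]
tcp_rot: [[0.752, 0.006, 0.66], [0.059, -0.997, -0.058], [0.657, 0.083, -0.749]]
force: [0.2, 1.0, 0.0]
opening: 0.005
grasp_force: 0.0
```

Call:
drive_tool(
  deltas="0 300 0 200 0",
)

```text
time_s: 8.9
position: [0.8886, -0.0381, 0.7464]
tcp_rot: [[0.73, 0.005, 0.683], [0.061, -0.996, -0.059], [0.68, 0.085, -0.728]]
force: [-0.0, 0.3, -0.3]
opening: 0.005
grasp_force: 0.0
```

Call:
drive_tool(
  deltas="0 -35 0 -20 0; 0 -75 4 -50 0; 0 -115 8 -80 0; 0 -155 12 -110 0; 0 -195 16 -140 0; 0 -235 20 -170 0; 0 -275 24 -200 0; 0 -315 28 -230 0; 0 -355 32 -260 0; 0 -395 36 -290 0; 0 -435 40 -320 0; 0 -470 50 -350 0",
)

```text
time_s: 10.1
position: [0.4302, 0.0083, 0.4091]
tcp_rot: [[0.724, 0.004, 0.69], [0.064, -0.996, -0.061], [0.687, 0.089, -0.721]]
force: [-0.0, 0.4, -0.3]
opening: 0.004
grasp_force: 0.0
```

```bash
python3 st.py
```

```text
10.1 [-23.09 -15.56 120.5   22.1   34.68  50.98] [0.4302 0.0083 0.4091] z [ 0.69  -0.061 -0.721] y [ 0.004 -0.996  0.089] down 46.3
```

Call:
drive_tool(
  deltas="0 10 1 -40 0; 0 20 2 -80 0; 0 30 3 -120 0; 0 40 4 -160 0; 0 50 5 -200 0; 0 58 6 -235 0; 0 61 6 -253 0; 0 61 6 -253 0",
)

```text
time_s: 10.9
position: [0.4871, 0.0311, 0.2694]
tcp_rot: [[0.694, 0.036, 0.719], [0.063, -0.998, -0.012], [0.717, 0.054, -0.695]]
force: [1.2, -0.6, -0.0]
opening: 0.006
grasp_force: 0.0
```

```bash
python3 st.py
python3 - <<'E'
from h import *
import cv2
z=lambda i:cv2.resize(i,None,fx=5,fy=5,interpolation=cv2.INTER_CUBIC)
a=imaging.capture("top")[115:215,200:280+75]; b=imaging.capture("scene")[135:235,195:350]
cv2.imwrite("pics/p1.png",np.vstack([cv2.resize(a,(775,300)),cv2.resize(b,(620,400))[:300].repeat(1,1) if 0 else cv2.resize(b[:,:],(775,300))])[:,:,::-1])
E
```

```text
10.9 [-16.92   8.2  132.16 114.09  12.52 -40.15] [0.4871 0.0311 0.2694] z [ 0.719 -0.012 -0.695] y [ 0.036 -0.998  0.054] down 44.0
```

View pics/p1.png

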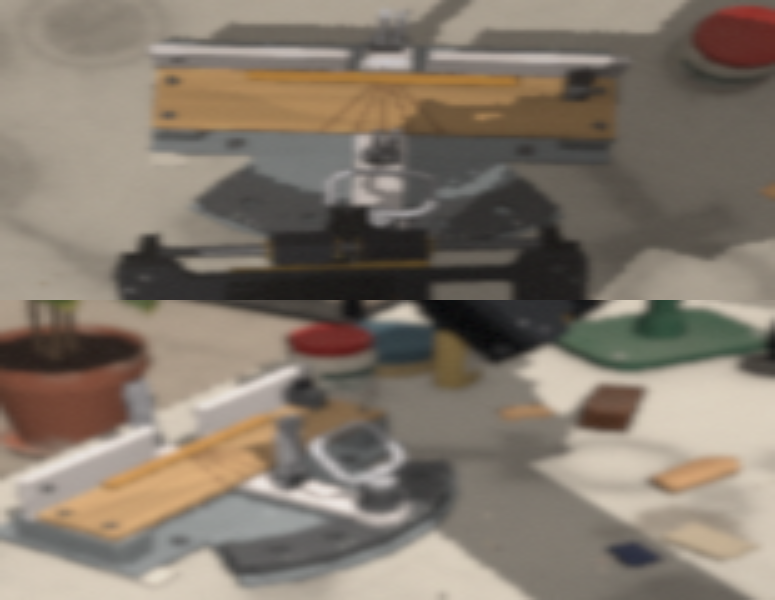

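The picture shows the gripper still above and in front of the ring (top part, fingers near (347,220)), and the ring untouched. The wrist is flipping through its singular pose, so I'll continue slowly.

Call:
drive_tool(
  deltas="0 0 0 0 0; 0 0 -10 -20 0; 0 4 -17 -40 0; 0 4 -17 -60 0; 0 4 -17 -60 0",
)

```text
time_s: 11.5
position: [0.4855, 0.0147, 0.2034]
tcp_rot: [[0.705, 0.034, 0.708], [0.058, -0.998, -0.01], [0.706, 0.048, -0.706]]
force: [0.9, -0.0, 0.8]
opening: 0.007
grasp_force: 0.0
```

```bash
python3 st.py
```

```text
11.5 [-20.52  20.47 137.62 146.06  25.33 -76.78] [0.4855 0.0147 0.2034] z [ 0.708 -0.01  -0.706] y [ 0.034 -0.998  0.048] down 44.9
```

Call:
drive_tool(
  deltas="0 10 -2 -20 0; 0 18 -4 -40 0; 0 18 -4 -63 0; 0 18 -4 -63 0",
)

```text
time_s: 11.9
position: [0.5037, 0.0121, 0.1406]
tcp_rot: [[0.704, 0.037, 0.709], [0.059, -0.998, -0.007], [0.707, 0.047, -0.705]]
force: [-0.2, 1.0, -0.1]
opening: 0.003
grasp_force: 0.0
```

```bash
python3 st.py
python3 - <<'E'
from h import *
import cv2
a=imaging.capture("top")[130:205,200:350]; b=imaging.capture("scene")[145:220,210:360]
cv2.imwrite("pics/p2.png",np.vstack([cv2.resize(i,(600,300),interpolation=cv2.INTER_CUBIC) for i in (a,b)])[:,:,::-1])
E
```

```text
11.9 [-19.89  34.59 138.85 158.11  39.   -90.32] [0.5037 0.0121 0.1406] z [ 0.709 -0.007 -0.705] y [ 0.037 -0.998  0.047] down 44.9
```

View pics/p2.png

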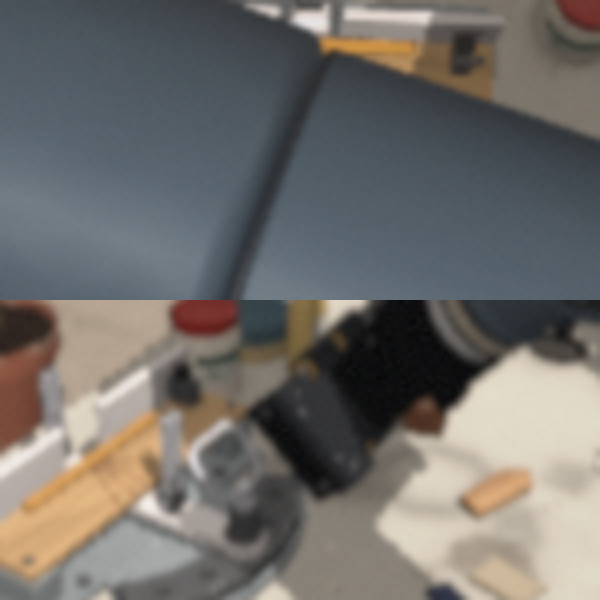

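Call:
drive_tool(
  deltas="0 9 -1 -9 0; 0 18 -2 -18 0; 0 27 -3 -27 0; 0 36 -3 -36 0; 0 43 -3 -43 0; 0 43 -3 -43 0",
)

```text
time_s: 12.6
position: [0.5466, 0.0085, 0.098]
tcp_rot: [[0.703, 0.036, 0.71], [0.061, -0.998, -0.01], [0.708, 0.05, -0.704]]
force: [0.2, -0.2, 1.2]
opening: 0.007
grasp_force: 0.0
```

Call:
drive_tool(
  deltas="0 5 0 -5 0; 0 10 0 -10 0; 0 15 0 -15 0; 0 19 0 -19 0; 0 19 0 -19 0",
)

```text
time_s: 13.1
position: [0.5651, 0.0084, 0.0796]
tcp_rot: [[0.703, 0.035, 0.71], [0.061, -0.998, -0.011], [0.708, 0.051, -0.704]]
force: [0.4, 0.1, 0.6]
opening: 0.004
grasp_force: 0.0
```

```bash
python3 st.py
python3 - <<'E'
from h import *
import cv2
b=imaging.capture("scene")[145:220,210:310]
cv2.imwrite("pics/p3.png",cv2.resize(b,(800,600),interpolation=cv2.INTER_CUBIC)[:,:,::-1])
E
```

```text
13.1 [-16.67  44.37 130.84 162.73  40.65 -92.09] [0.5651 0.0084 0.0796] z [ 0.71  -0.011 -0.704] y [ 0.035 -0.998  0.051] down 44.8
```

View pics/p3.png

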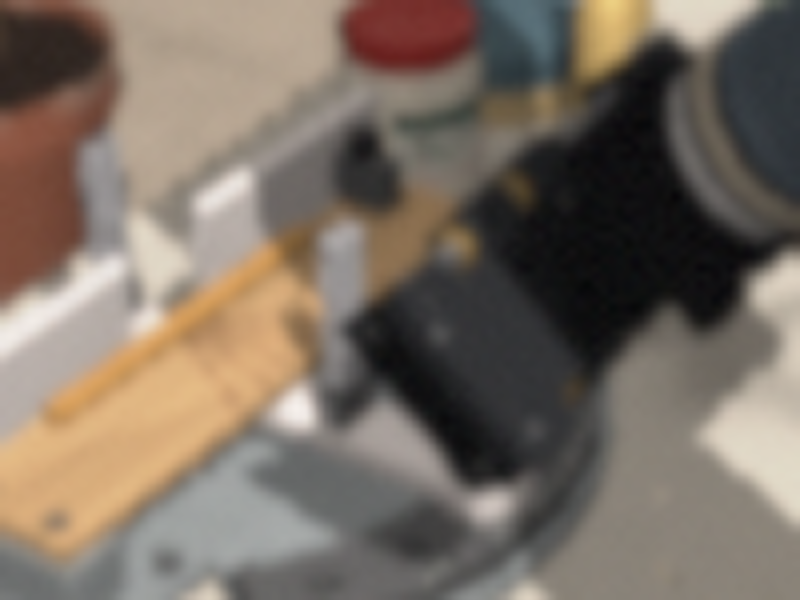

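The gripper body (about (470,370)) hides the ring, but the measured pose puts the fingertip through it and the forces are near zero. I'll lift in steps and watch the force.

Call:
drive_tool(
  deltas="0 0 0 4 0; 0 0 0 8 0; 0 0 0 12 0; 0 0 0 12 0",
)

```text
time_s: 13.55
position: [0.5645, 0.0084, 0.0931]
tcp_rot: [[0.702, 0.035, 0.711], [0.061, -0.998, -0.011], [0.709, 0.051, -0.703]]
force: [-0.4, -0.3, 0.1]
opening: 0.007
grasp_force: 0.0
```

Call:
drive_tool(
  deltas="0 0 0 3 0; 0 0 0 6 0; 0 0 0 6 0",
)

```text
time_s: 13.85
position: [0.5626, 0.0087, 0.0969]
tcp_rot: [[0.707, 0.035, 0.706], [0.06, -0.998, -0.011], [0.704, 0.05, -0.708]]
force: [-2.1, -0.6, -6.1]
opening: 0.005
grasp_force: 2.9
```

Call:
drive_tool(
  deltas="0 0 0 3 0; 0 0 0 6 0; 0 0 0 6 0",
)

```text
time_s: 14.15
position: [0.5628, 0.0087, 0.1033]
tcp_rot: [[0.706, 0.035, 0.707], [0.06, -0.998, -0.01], [0.705, 0.05, -0.707]]
force: [-3.0, -0.4, -9.1]
opening: 0.004
grasp_force: 4.2
```

Call:
drive_tool(
  deltas="0 0 0 3 0; 0 0 0 6 0; 0 0 0 8 0; 0 0 0 8 0",
)

```text
time_s: 14.55
position: [0.563, 0.0087, 0.1115]
tcp_rot: [[0.706, 0.035, 0.707], [0.06, -0.998, -0.011], [0.706, 0.05, -0.707]]
force: [-4.9, -0.1, -9.9]
opening: 0.006
grasp_force: 5.5
```

Call:
drive_tool(
  deltas="0 0.4 4 0 -0.034; 0 0.8 8 0 -0.068; 0 1.3 12 0 -0.1; 0 1.9 16 0 -0.135; 0 2.6 20 0 -0.17; 0 2.6 20 0 -0.17",
)

```text
time_s: 15.15
position: [0.5658, 0.03, 0.1114]
tcp_rot: [[0.706, -0.132, 0.696], [-0.058, -0.99, -0.129], [0.706, 0.05, -0.706]]
force: [-4.9, 1.6, -10.8]
opening: 0.002
grasp_force: 5.5
```

```bash
python3 st.py
python3 - <<'E'
from h import *
import cv2
b=imaging.capture("scene")[145:220,210:310]
cv2.imwrite("pics/p4.png",cv2.resize(b,(800,600),interpolation=cv2.INTER_CUBIC)[:,:,::-1])
P=np.array([.6814,.0039])
for a in (0,.1,.175,.262):
    y=np.radians(-2.4)-a; x=np.array([np.cos(y),np.sin(y)])
    for nm,r,z in (("posttop",.085,.158),("hous",.15,.066)):
        u,v=proj("scene",[*(P-r*x),z]); print(a,nm,round((u-210)*8),round((v-145)*8))
E
```

```text
15.15 [ -6.86  38.48 128.58 184.82  32.14 -95.59] [0.5658 0.03   0.1114] z [ 0.696 -0.129 -0.706] y [-0.132 -0.99   0.05 ] down 45.4
0 posttop 334 138
0 hous 482 406
0.1 posttop 318 148
0.1 hous 457 425
0.175 posttop 306 154
0.175 hous 436 438
0.262 posttop 290 162
0.262 hous 409 453
```

View pics/p4.png

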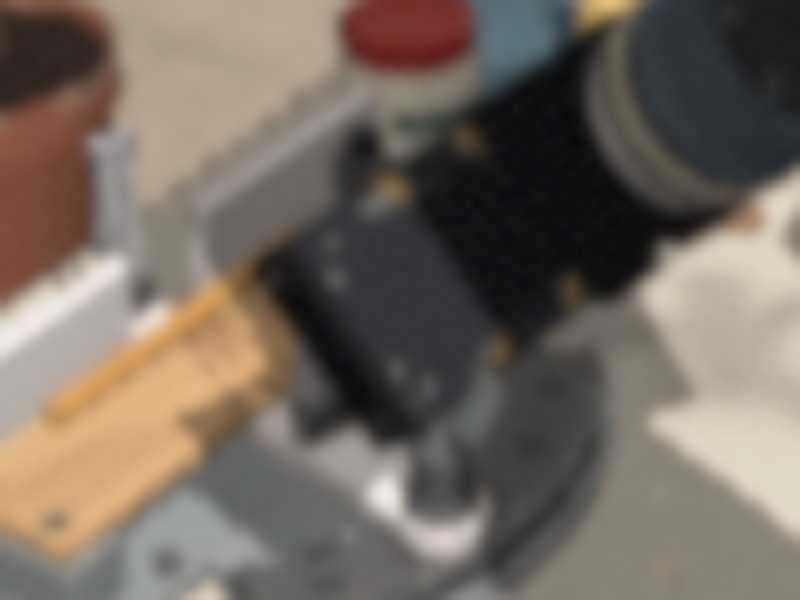

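The housing cap is at about (440,445), which matches an arm angle of about 0.17. The arm is following the finger, so I'll go to just short of the hole and lower.

Call:
drive_tool(
  deltas="0 0.7 3 0 -0.03; 0 1.5 6 0 -0.05; 0 2 8 0 -0.07; 0 2 8 0 -0.07; 0 2 8 -3 -0.07; 0 2 8 -6 -0.07; 0 2 8 -6 -0.07",
)

```text
time_s: 15.9
position: [0.5676, 0.0367, 0.1052]
tcp_rot: [[0.7, -0.202, 0.685], [-0.108, -0.978, -0.178], [0.706, 0.051, -0.707]]
force: [-6.7, 2.1, -9.1]
opening: 0.004
grasp_force: 5.2
```

Call:
drive_tool(
  deltas="0 0 0 -3 0; 0 0 0 -6 0; 0 0 0 -9 0; 0 0 0 -12 0; 0 0 0 -16 0; 0 0 0 -20 0; 0 0 0 -20 0",
)

```text
time_s: 16.6
position: [0.5726, 0.0357, 0.0883]
tcp_rot: [[0.691, -0.204, 0.694], [-0.107, -0.978, -0.18], [0.715, 0.05, -0.697]]
force: [0.2, -0.7, -0.4]
opening: 0.012
grasp_force: 0.0
```

```bash
python3 st.py
python3 - <<'E'
from h import *
import cv2
b=imaging.capture("scene")[145:220,210:310]
cv2.imwrite("pics/p5.png",cv2.resize(b,(800,600),interpolation=cv2.INTER_CUBIC)[:,:,::-1])
E
```

```text
16.6 [ -3.23  42.6  127.21 193.94  35.83 -97.44] [0.5726 0.0357 0.0883] z [ 0.694 -0.18  -0.697] y [-0.204 -0.978  0.05 ] down 45.2
```

View pics/p5.png

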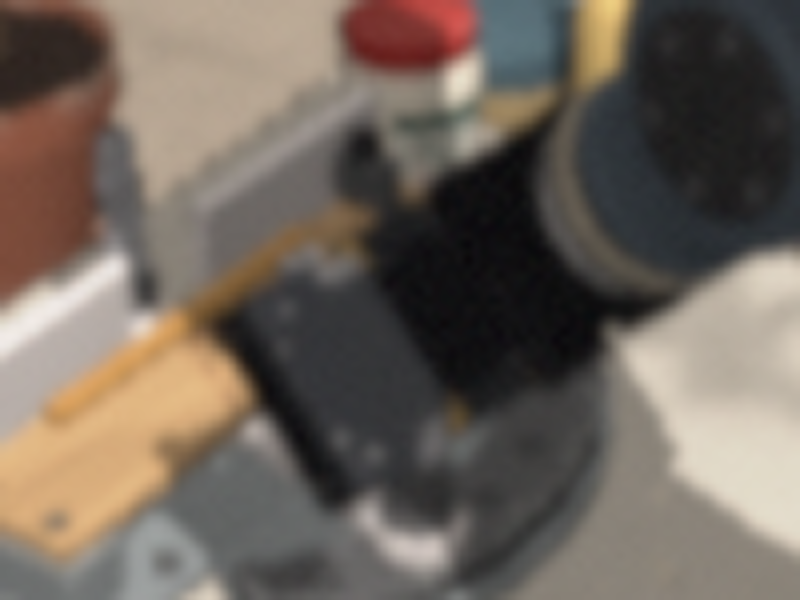

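The arm front end has moved to about (400,550) and the finger is off the bar. I'll push gently left to see whether the pin is seated.

Call:
drive_tool(
  deltas="0 0.5 2 0 0; 0 1 4 0 0; 0 1 4 0 0",
)

```text
time_s: 16.95
position: [0.5707, 0.0407, 0.0867]
tcp_rot: [[0.696, -0.203, 0.688], [-0.108, -0.978, -0.179], [0.71, 0.05, -0.703]]
force: [-0.3, 0.2, 1.2]
opening: 0.006
grasp_force: 0.0
```

Call:
drive_tool(
  deltas="0 0.5 2 0 0; 0 1 4 0 0; 0 1 4 0 0",
)

```text
time_s: 17.25
position: [0.5711, 0.0448, 0.0861]
tcp_rot: [[0.698, -0.203, 0.687], [-0.108, -0.978, -0.179], [0.708, 0.051, -0.704]]
force: [-0.5, -0.2, 0.0]
opening: 0.007
grasp_force: 0.0
```

Call:
drive_tool(
  deltas="0 0.5 2 0 0; 0 0.8 3 0 0; 0 0.8 3 0 0",
)

```text
time_s: 17.55
position: [0.5719, 0.0477, 0.0861]
tcp_rot: [[0.698, -0.203, 0.687], [-0.108, -0.978, -0.179], [0.708, 0.051, -0.704]]
force: [-0.3, -0.0, 0.6]
opening: 0.004
grasp_force: 0.0
```

Call:
drive_tool(
  deltas="0 0.5 1.5 0 0; 0 0.8 3 0 0; 0 0.8 3 0 0",
)

```text
time_s: 17.85
position: [0.5727, 0.0507, 0.0861]
tcp_rot: [[0.698, -0.203, 0.687], [-0.108, -0.978, -0.179], [0.708, 0.051, -0.704]]
force: [0.4, 0.2, -0.2]
opening: 0.003
grasp_force: 0.0
```

Call:
drive_tool(
  deltas="0 0.3 1 0 0; 0 0.6 2 0 0; 0 0.6 2 0 0",
)

```text
time_s: 18.15
position: [0.5733, 0.0525, 0.0861]
tcp_rot: [[0.698, -0.203, 0.687], [-0.108, -0.978, -0.179], [0.708, 0.051, -0.704]]
force: [-0.2, -0.8, -0.9]
opening: 0.007
grasp_force: 0.1
```

Call:
drive_tool(
  deltas="0 0.3 1 0 0; 0 0.6 2 0 0; 0 0.6 2 0 0",
)

```text
time_s: 18.45
position: [0.5739, 0.0546, 0.0861]
tcp_rot: [[0.698, -0.203, 0.687], [-0.108, -0.978, -0.179], [0.708, 0.051, -0.704]]
force: [-0.3, -0.3, -0.6]
opening: 0.004
grasp_force: 0.1
```

Call:
drive_tool(
  deltas="0 0.3 1 0 0; 0 0.6 2 0 0; 0 0.6 2 0 0",
)

```text
time_s: 18.75
position: [0.5742, 0.0559, 0.086]
tcp_rot: [[0.698, -0.205, 0.686], [-0.11, -0.977, -0.181], [0.708, 0.05, -0.704]]
force: [-1.2, -4.2, -0.6]
opening: 0.003
grasp_force: 2.1
```

Call:
drive_tool(
  deltas="0 0.3 1 0 0; 0 0.6 2 0 0; 0 0.6 2 0 0",
)

```text
time_s: 19.05
position: [0.5743, 0.0563, 0.086]
tcp_rot: [[0.697, -0.21, 0.685], [-0.114, -0.976, -0.183], [0.708, 0.05, -0.705]]
force: [-1.7, -10.2, 0.1]
opening: 0.001
grasp_force: 4.9
```

10 N moves nothing, while a pin resting on the plate would slide at 3 N, so the pin is seated. I'll re-centre the finger and withdraw.

Call:
drive_tool(
  deltas="0 -1 -4 0 0; 0 -2 -8 0 0; 0 -3 -11 0 0; 0 -3 -11 0 0; 0 -10 -9 7 0; 0 -17 -7 14 0; 0 -31 -4 28 0; 0 -45 0 42 0; 0 -59 4 57 0; 0 -73 8 71 0; 0 -80 10 80 0",
)

```text
time_s: 20.15
position: [0.4926, 0.0693, 0.1672]
tcp_rot: [[0.698, -0.202, 0.687], [-0.107, -0.978, -0.178], [0.708, 0.051, -0.705]]
force: [1.5, 0.4, 0.3]
opening: 0.001
grasp_force: 0.0
```

Call:
drive_tool(
  deltas="0 0 0 30 0; 0 0 0 60 0; 0 -10 -20 90 0; 0 -10 -60 120 0; 0 -10 -100 130 0; 0 -10 -140 130 0; 0 -10 -180 130 0; 0 -10 -220 130 0; 0 -10 -260 130 0; 0 -10 -260 130 0",
)

```text
time_s: 21.15
position: [0.515, -0.0882, 0.2842]
tcp_rot: [[0.702, -0.265, 0.661], [-0.11, -0.957, -0.267], [0.704, 0.115, -0.701]]
force: [-0.1, 0.2, -0.0]
opening: 0.009
grasp_force: 0.0
```

```bash
python3 st.py
python3 - <<'E'
from h import *
import cv2
a=imaging.capture("top")[115:205,215:340]; b=imaging.capture("scene")[145:235,185:310]
cv2.imwrite("pics/p6.png",np.hstack([cv2.resize(i,(400,288),interpolation=cv2.INTER_CUBIC) for i in (a,b)])[:,:,::-1])
P=np.array([.6814,.0039]); 
for l in (0,.01):
    y=np.radians(-2.4)-.262; x=np.array([np.cos(y),np.sin(y)])
    p=[*(P-.135*x),.098+l]; u,v=proj("top",p); print("top",(u-215)*3.2,(v-115)*3.2); u,v=proj("scene",p); print("scene",400+(u-185)*3.2,(v-145)*3.2)
E
```

```text
21.15 [-2.1970e+01  9.2000e+00  1.2539e+02  1.9923e+02  5.0000e-02 -1.1848e+02] [ 0.515  -0.0882  0.2842] z [ 0.661 -0.267 -0.701] y [-0.265 -0.957  0.115] down 46.7
top 154.69624204800166 198.06676383973792
scene 632.6051986956302 144.6719521253339
top 154.80905902021078 195.19914455195286
scene 632.3926858234706 135.38381294013706
```

View pics/p6.png

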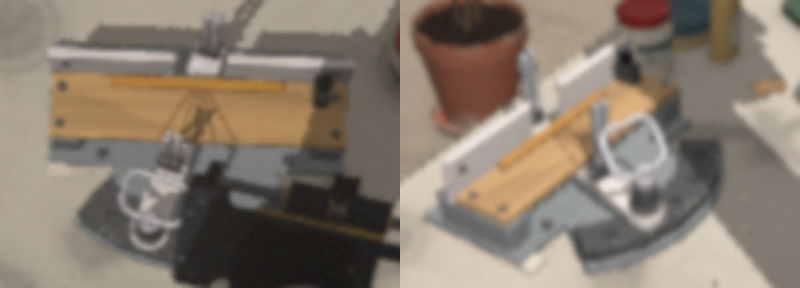

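The ring is centred at about (153,198) in the top view and (633,147) in the scene view. The predictions for pin home at 0.262 rad are (155,198) and (633,145), so the pin is home in the next hole. The stick has not moved.

Call:
drive_tool(
  deltas="0 0 0 0 0; 0 0 0 0 0",
)

```text
time_s: 21.45
position: [0.5148, -0.0874, 0.2839]
tcp_rot: [[0.703, -0.264, 0.661], [-0.11, -0.958, -0.266], [0.703, 0.114, -0.702]]
force: [-0.2, -0.3, 0.3]
opening: 0.004
grasp_force: 0.0
```

```bash
python3 -c "
from rig import bot
print(bot.hand_in())"
```

```text
the job is handed in; nothing more can be done
None
```

I hooked and lifted the pull ring, swung the arm one hole to the left, and the pin is home and locked there (it held against a 10 N push); handed in at about 21.5 s, robot clear and stick unmoved, though joint 3 briefly read 12.45° against its 12.49° limit.

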